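Pry open the steel case and hold the offset lever level above its rest

ROBOT

A 7-joint arm with a two-finger parallel gripper is mounted at the origin on the work surface. World frame = base frame: x ahead of the robot, y to its left, z up, the work surface at z = 0. Lengths are in m, angles in rad, forces in N, time in s.
With the tool pointing down it reaches from about 0.425 to 1.025 m from the base axis. Payload 9.4 kg.
Tool frame: the origin (TCP) lies midway between the tips of the shut fingers; the grasp point (between the pads) lies 19 mm behind it; z points along the fingers, y is the line along which they close (so a half turn about z gives the same grasp; the last joint's range is limited). The gripper opens to 93 mm and grips with 3 to 60 N. Pads are 15 mm wide; open, the fingers measure 128 mm over their backs; the gripper's body (75 mm by 188 mm) begins 65 mm behind the grasp point.
Start: joints at [-0.077, 0.599, -0.003, 1.599, 0.002, 0.943, -0.08], TCP at [0.725, -0, 0.219] pointing down, gripper open.
Joint ranges: [-2.57, 2.57], [-0.35, 1.97], [-1.29, 1.29], [0.11, 2.56], [-1.05, 4.19], [0.11, 1.86], [-2.63, 2.63]. Speed limits (rad/s): [2.22, 2.22, 3.01, 3.01, 3.14, 3.14, 3.14].

INTERFACE

Orientations are given as a rotation vector (axis times angle).
In Python, from station import manip gives the robot as it stands. The module is installed in compiled form; this text tells all that it offers.
- The arm moves only by the shell command python3 -m jog 'ROWS' [FORCE]. ROWS is JSON, a list of rows, each a list of 3 entries, a list of its own where there are three numbers: the shift along the world's x, y, z in units of 0.75 m (1.0 is 0.75 m), then the turn, a rotation vector about the world's x, y, z in units of pi/4 rad (1.0 is pi/4 rad), then the opening in per cent of the stroke, from 0 (shut) to 100 (fully open). In form: [[[x, y, z], [rx, ry, rz], fingers], ...]. A call has 1 to 5 rows; each row is the pose to reach, as a shift and turn from the pose commanded when the call began; what a row does not reach only later rows make up. A row lasts 1/8 s, in which the tool goes at most 62.5 mm and 10.7 degrees, less where a joint would pass 70% of its speed; a pose out of reach is approached as far as the arm can. A call with a number of a shift or a turn outside -1 to 1 is refused whole. A call with a gripper value outside its range is refused whole. The fingers move at their own pace and stop on an object; FORCE is the grip in N (left out, the last holds). Time passes only in rows, so rows that repeat a pose let the fingers close. It gives the time, the measured TCP pose, the force, the opening and the grip force at its end, in the units of the state.
- manip.sense(): the state, without advancing time (a new reading comes with each control period).
- manip.grab_frame(name): name is "scene" or "side" or "wrist"; returns a dict with "image" (420x560x3 uint8, red, green, blue), "K" (3x3 intrinsics, pixels), "pose" (4x4, takes a point from camera to world coordinates). Camera axes: x right, y down, z forward; pixel columns grow to the right and rows downward; lengths in m; the calibration is good to about 2 mm. A picture is of the moment at which its call begins. There is no depth.
- manip.job_done(): hands the job in; it is judged then, once.
The state is a dict: "t": time; "joints": joint angles; "dq": joint speeds; "effort": joint torques, N m; "tool_pos": TCP position; "tool_rot": TCP orientation; "ft_force": force on the tool from outside, world axes, zero at the start; "wrist_torque": the same for the moment, N m; "grip_width": finger opening in m; "finger_force": force on a finger pad.
Only numpy, scipy, OpenCV 4.12 (cv2) and the standard library are available. Lean on these libraries where they do the work, as an engineer would, in place of code of your own. Each camera call takes 0.05 s, during which the arm holds its last target. There are 200 camera calls.

TASK

Put the blade of the plaster knife under the overhanging lip of the low steel case, lever the lid up with it until the lid stands upright or leans back, then lay the knife flat on the counter clear of the case. Lift the cast lever by its balance point and finish while still holding it, still and level about 5 cm above the rim of the open case, its round boss straight above the round cup in the case and its foot straight above the forked rest. Leave the pot, bite plate, scaler and probe where they lie.

Things in the scene. Friction and masses are not known exactly. Their poses are not given: they have to be found in the camera images.
- case: Low steel case fixed on the counter under a hinged lid: 140 mm (its x) by 200 mm (its y), rim 45 mm high. Origin: centre of underside. +x points from lip side to hinge side (lip faces roughly world +y); its +y end points roughly away from the robot. Inside: round cup (48 mm wide, top 16 mm high) near its -y end, forked rest (two walls, top 18 mm) near its +y end.
- lid (a joint): Lid angle, rad: 0 shut, 1.57 upright, stop at 1.95. Stiff hinge: the lid (200 g) stays at any angle; about 2.5 N lifts it at the lip. A plain sheet 4 mm thick, 200 mm wide, no handle, underside 45 mm above the counter when shut; it reaches 154 mm from the hinge axis and overhangs the front wall by 14 mm: that is the lip.
- lid_lip (a point): Middle of the lid's front edge, on its underside; moves with the lid. 154 mm from the hinge axis.
- lid_hinge (a point): Middle of the hinge axis: on the rim (45 mm above the counter) at the case's +x side, 70 mm from the case's centre. The axis runs along the case's y.
- case_cup (a point): Point at rim height (45 mm) straight above the centre of the round cup: 63 mm from the case's centre towards its -y.
- case_fork (a point): Point at rim height (45 mm) straight above the centre of the forked rest: 68 mm from the case's centre towards its +y.
- knife: Plaster knife lying flat, 70 g: straight black handle 110 mm long, 14 mm wide, 18 mm high; flat steel blade 18 mm wide, 3 mm thick, 75 mm out of the handle's end, its centre 9 mm above the knife's underside. Origin: underside, below the handle's middle. +x runs along the handle to the blade tip, z up. Starts with the blade roughly away from the robot.
- knife_tip (a point): Middle of the end of the knife's blade, 130 mm from the knife's origin along its x, 9 mm above its underside.
- lever: Cast steel lever, 260 to 480 g, 154 mm long: round boss 32 mm wide, 34 mm high at one end, bar 10 mm wide spanning 18 to 32 mm above the underside, thin round foot (14 mm) at the other end. Origin: underside level, right below the balance point, on the bar 36 mm from the boss's centre. +x from boss to foot, z up. Starts standing on boss and foot, boss roughly towards the robot.
- lever_boss (a point): Centre of the boss's underside, 36 mm from the lever's origin towards its -x.
- lever_foot (a point): Centre of the foot's underside, 95 mm from the lever's origin towards its +x.
- pot: Bystander: round white bracket pot, about 54 mm across, 35 mm high. Origin: centre of its underside.
- bite_plate: Bystander: blue acrylic bite plate, flat, about 100 by 60 mm, 6 mm thick. Origin: centre of its underside.
- scaler: Bystander: chrome scaler with knurled round handle, about 165 mm long, 9 mm thick. Origin: under the middle of its handle.
- probe: Bystander: thin steel explorer probe with a bent tip, about 140 mm long, 7 mm thick. Origin: under the middle of its handle.
Not all that is in view belongs to the job. Leave any yellow look-alike of the lever alone. Several things have the shape of the knife; the one meant has the colours described above.

How it is judged:
By the outcome, as a careful person would: the job done as asked, in the order asked, and still so for the second after the job is handed in, while the arm keeps its last pose, push and grip.
It also fails if it takes over 62 s, if anything falls off the work surface, if the arm or the gripper's body presses on something with over 40 N, if the wrist force passes 120 N, or if a joint passes its speed limit or range.

## Working session

There is one attempt and no reset: what is moved stays moved. The work goes in short steps, Python scripts to look and compute and a shell command to move; the robot and the scene stay as the last step left them, time stands still between calls to the robot, and variables do not carry over. Pictures are saved under pics/ and viewed, at most 10 in all, crops included, and the job is handed in when it is done.

```bash
mkdir -p pics; cat > h.py <<'E'
import numpy as np, cv2
from station import manip
def snap(cam,fn,crop=None,scale=1):
    f=manip.grab_frame(cam); im=f["image"][:,:,::-1].copy()
    np.savez(f"pics/{cam}.npz",K=f["K"],pose=f["pose"]); cv2.imwrite(f"pics/full_{fn}.png",im)
    if crop: im=im[crop[1]:crop[3],crop[0]:crop[2]]
    im=cv2.resize(im,None,fx=scale,fy=scale,interpolation=cv2.INTER_CUBIC); cv2.imwrite(f"pics/{fn}.png",im); return im
def cal(cam): d=np.load(f"pics/{cam}.npz"); return d["K"],d["pose"]
def px(cam,u,v,z):
    K,P=cal(cam); d=P[:3,:3]@np.linalg.solve(K,[u,v,1.]); o=P[:3,3]; return o+d*(z-o[2])/d[2]
def proj(cam,p):
    K,P=cal(cam); c=K@(P[:3,:3].T@(np.array(p)-P[:3,3])); return c[:2]/c[2]
E
python3 - <<'E'
from h import *
a=snap("scene","s1",None,1.4); b=snap("side","d1",None,1.4)
for c in("scene","side"): print(cal(c)[1].round(3), cal(c)[0][0,0])
s=manip.sense(); print(s["t"],s["tool_pos"],s["tool_rot"],s["grip_width"])
E
```

```text
[[-0.636  0.414 -0.651  1.092]
 [ 0.771  0.344 -0.536  0.493]
 [ 0.002 -0.843 -0.538  0.524]
 [ 0.     0.     0.     1.   ]] 433.69544976828956
[[ 0.981 -0.081  0.176  0.36 ]
 [-0.193 -0.508  0.84  -0.788]
 [ 0.021 -0.858 -0.514  0.552]
 [ 0.     0.     0.     1.   ]] 427.9134371050912
0.1 [ 7.24565015e-01 -2.98710859e-05  2.17838278e-01] [-2.22075705e+00 -2.22087786e+00  1.68319593e-03] 0.09311166913859856
```

View pics/s1.png

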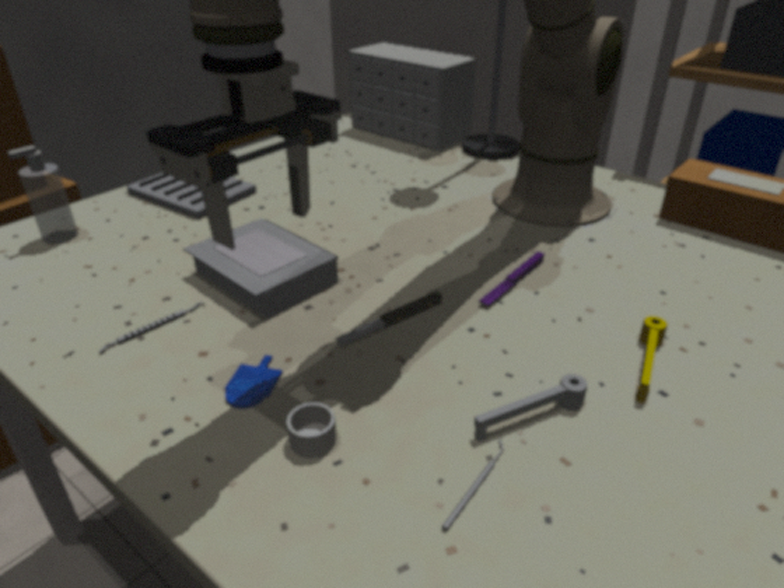

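View pics/d1.png

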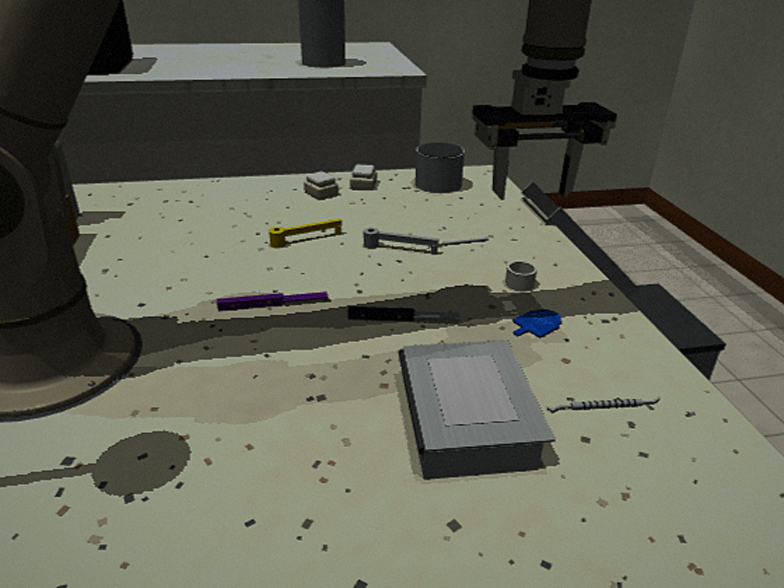

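Scene view candidates for the knife are black (390,318), which is the one, and purple (515,280), a look-alike. For the lever they are grey (530,400), the one, and yellow (650,355), the decoy. The side view agrees: black knife (400,313), grey lever (400,240), case lid corners around (402,347) to (553,440).

```bash
python3 - <<'E'
from h import *
def S(c,u,v,z): return px(c,u/1.4,v/1.4,z).round(4)[:2]
for n,c,u,v,z in [("lid far-lip? side",'side',402,347,.049),("side",'side',507,341,.049),("side",'side',553,440,.049),("side",'side',418,452,.049),
 ("scene",'scene',187,252,.049),('s','scene',262,222,.049),('s','scene',337,262,.049),('s','scene',262,298,.049),
 ("knife handle end side",'side',349,312,.012),("handle/blade",'side',414,314,.012),("tip",'side',458,317,.009),
 ("kn scene end",'scene',438,298,.012),("junction",'scene',387,323,.012),("tip",'scene',340,340,.009),
 ("lever boss side",'side',371,232,.034),("foot",'side',436,240,.032),("boss scene",'scene',574,383,.034),("foot",'scene',481,420,.032),
 ("pot",'scene',312,415,.035),("bite",'scene',252,385,.006),("scaler tip",'scene',200,306,.004),("scaler",'scene',103,350,.004),("probe",'scene',500,448,.004),("probe",'scene',447,525,.004),("purple",'scene',540,258,.01),("purple tip",'scene',486,303,.01)]: print(n,u,v,S(c,u,v,z))
for n,c in(("s1","scene"),("d1","side")):
    im=cv2.imread(f"pics/full_{n}.png")
    r=(120,150,440,310) if c=="scene" else (240,150,480,345)
    cr=im[r[1]:r[3],r[0]:r[2]]; sc=2.4
    cr=cv2.resize(cr,None,fx=sc,fy=sc,interpolation=cv2.INTER_CUBIC); cr=cv2.convertScaleAbs(cr,alpha=1.3,beta=20); cv2.imwrite(f"pics/c_{n}.png",cr)
E
```

```text
lid far-lip? side 402 347 [ 0.506  -0.1192]
side 507 341 [ 0.6583 -0.1299]
side 553 440 [ 0.6435 -0.3262]
side 418 452 [ 0.4847 -0.3173]
scene 187 252 [ 0.65   -0.3108]
s 262 222 [ 0.503  -0.3031]
s 337 262 [ 0.5193 -0.1036]
s 262 298 [ 0.6603 -0.1137]
knife handle end side 349 312 [0.4496 0.0396]
handle/blade 414 314 [0.5543 0.0164]
tip 458 317 [6.252e-01 3.000e-04]
kn scene end 438 298 [0.4547 0.0459]
junction 387 323 [0.5542 0.0283]
tip 340 340 [0.6236 0.0015]
lever boss side 371 232 [0.5253 0.2911]
foot 436 240 [0.6469 0.24  ]
boss scene 574 383 [0.5273 0.3022]
foot 481 420 [0.6495 0.2488]
pot 312 415 [0.7672 0.0992]
bite 252 385 [ 0.7595 -0.0217]
scaler tip 200 306 [ 0.6939 -0.2264]
scaler 103 350 [ 0.8427 -0.2374]
probe 500 448 [0.6476 0.2754]
probe 447 525 [0.7673 0.288 ]
purple 540 258 [0.2407 0.1045]
purple tip 486 303 [0.4167 0.1084]
```

View pics/c_d1.png

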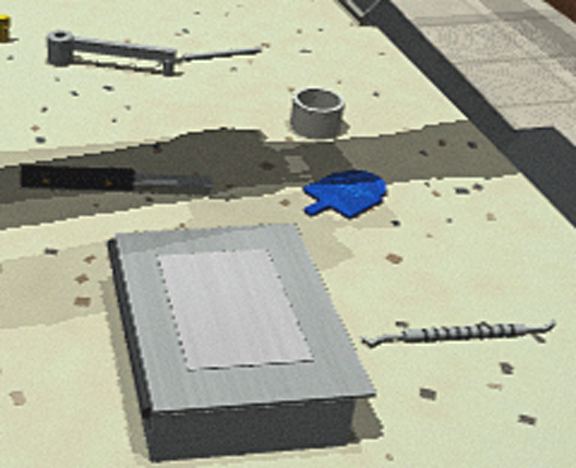

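The crop shows the black-handled knife with a grey blade (22–210,180), the lever (55–175,50) beside the probe, and the case lid, whose long side seems to run along world y. That clashes with the text, so I'll check which side has the overhang in the scene crop.

```bash
python3 - <<'E'
from h import *
im=cv2.imread("pics/full_s1.png")
cr=cv2.resize(im[140:260,120:320],None,fx=4,fy=4,interpolation=cv2.INTER_CUBIC); cv2.imwrite("pics/c2.png",cv2.convertScaleAbs(cr,alpha=1.5,beta=20))
E
```

```text
(no output)
```

View pics/c2.png

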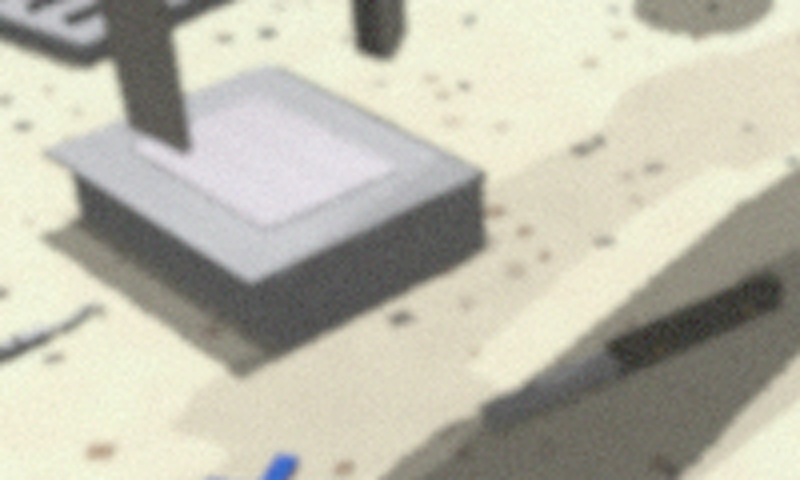

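The overhang is clear: the lid corners at (50,152) and (250,283) stick out past the wall corners (78,180) and (275,350), while (483,175) is flush. So the lip faces world **+x** and the hinge is at low x, around 0.505, whatever "roughly" means in the text. I'll go by the image. Opening the lid will show the cup and fork and confirm it. Now I'll go above the knife.

```bash
python3 -m jog '[[[-0.06,0.007,0],[0,0,0.23],100],[[-0.12,0.014,0],[0,0,0.46],100],[[-0.18,0.021,0],[0,0,0.69],100],[[-0.24,0.028,0],[0,0,0.9],100],[[-0.24,0.028,0],[0,0,0.9],100]]'; python3 -m jog '[[[0,0,0],[0,0,0.2],100],[[0,0,0],[0,0,0.4],100],[[0,0,0],[0,0,0.6],100],[[0,0,0],[0,0,0.8],100],[[0,0,0],[0,0,0.8],100]]'
python3 - <<'E'
from h import *
snap("wrist","w1",None,1.4); print(cal("wrist")[1].round(3))
E
```

```text
t: 0.72
tool_pos: [0.5418, 0.021, 0.2187]
tool_rot: [-1.311, -2.853, 0.002]
ft_force: [1.3, 0.5, 0.4]
grip_width: 0.0933
finger_force: 0.0
t: 1.35
tool_pos: [0.5458, 0.0207, 0.2184]
tool_rot: [0.374, 3.119, 0.001]
ft_force: [0.5, -0.2, -0.1]
grip_width: 0.0929
finger_force: 0.0
[[ 0.237  0.935  0.264  0.472]
 [ 0.972 -0.228 -0.063  0.039]
 [ 0.001  0.272 -0.962  0.384]
 [ 0.     0.     0.     1.   ]]
```

View pics/w1.png

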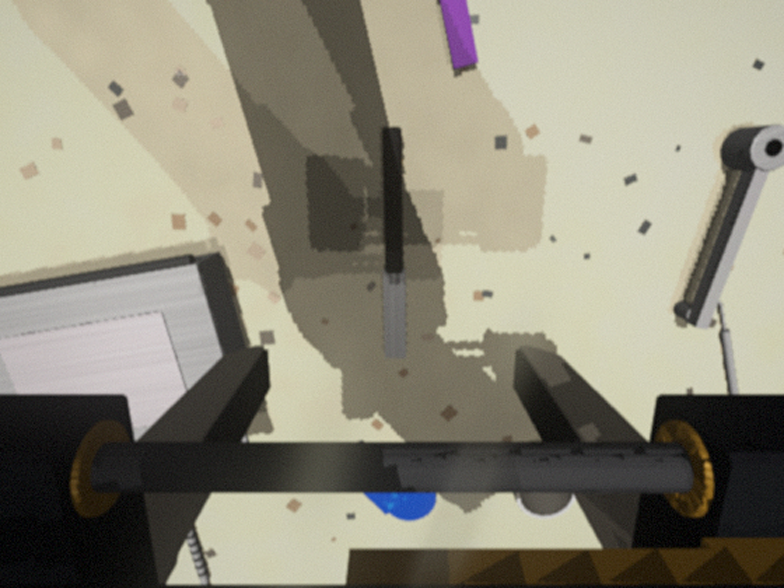

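The wrist view shows the black knife: handle end (392,128), junction (395,272), tip (395,356). The case's hinge/+y corner is at (195,260) and the lever runs from the boss (771,148) to the foot (688,318).

```bash
python3 - <<'E'
from h import *
def S(u,v,z): return px("wrist",u/1.4,v/1.4,z).round(4)[:2]
for n,u,v,z in [("end",392,128,.018),("junc",395,272,.018),("tip",395,356,.0105),("boss",773,148,.034),("foot",700,322,.032),("lid corner",197,262,.049),("case base corner?",217,241,0),("lid corner far approx",250,432,0.0)]: print(n,S(u,v,z))
for p in [(.455,.044,.018),(.6236,.0015,.009)]: print(proj("scene",p)*1.4, proj("side",p)*1.4)
E
```

```text
end [0.4501 0.0457]
junc [0.5551 0.0226]
tip [0.6277 0.0051]
boss [0.5276 0.3031]
foot [0.6475 0.2458]
lid corner [ 0.5072 -0.1125]
case base corner? [ 0.4997 -0.1128]
lid corner far approx [ 0.6734 -0.1422]
[436.9985982  294.35359412] [351.85240311 307.22563104]
[339.96714399 340.00390114] [456.88486704 316.68578293]
```

```bash
python3 -m jog '[[[-0.01,0.007,-0.08],[0,0,0],60],[[-0.01,0.007,-0.16],[0,0,0],60],[[-0.01,0.007,-0.24],[0,0,0],60],[[-0.01,0.007,-0.285],[0,0,0],60],[[-0.01,0.007,-0.285],[0,0,0],60]]'; python3 -m jog '[[[0,0,0],[0,0,0],0],[[0,0,0],[0,0,0],0],[[0,0,0],[0,0,0],0],[[0,0,0],[0,0,0],0],[[0,0,0],[0,0,0],0]]' 60;  python3 -m jog '[[[0,0,0.0],[0,0,0],0],[[0,0,0.03],[0,0,0],0],[[0,0,0.08],[0,0,0],0],[[0,0,0.08],[0,0,0],0]]' 60
```

```text
t: 2.02
tool_pos: [0.5374, 0.0264, 0.003]
tool_rot: [-0.374, -3.117, 0.002]
ft_force: [0.0, 0.8, -0.5]
grip_width: 0.0567
finger_force: 0.0
t: 2.65
tool_pos: [0.5376, 0.0261, 0.0051]
tool_rot: [0.37, 3.119, 0.0]
ft_force: [-0.5, -0.0, 2.7]
grip_width: 0.0132
finger_force: 59.9
t: 3.15
tool_pos: [0.5387, 0.0263, 0.0668]
tool_rot: [0.37, 3.116, 0.002]
ft_force: [-1.1, -0.4, -1.1]
grip_width: 0.0131
finger_force: 59.9
```

```bash
python3 -m jog '[[[0.05,0.01,0.03],[0,0,-0.2],0],[[0.1,0.01,0.045],[0,0,-0.4],0],[[0.15,0.01,0.045],[0,0,-0.6],0],[[0.167,0.01,0.045],[0,0,-0.8],0],[[0.167,0.01,0.045],[0,0,-1.0],0]]'; python3 -m jog '[[[0,0,0],[0,0,-0.2],0],[[0,0,0],[0,0,-0.4],0],[[0,0,0],[0,0,-0.6],0],[[0,0,0],[0,0,-0.8],0],[[0,0,0],[0,0,-0.8],0]]'
python3 - <<'E'
from h import *
snap("scene","s2"); snap("side","d2")
a=cv2.imread("pics/full_s2.png")[120:260,120:320];b=cv2.imread("pics/full_d2.png")[170:350,240:440]
f=lambda i,s:cv2.convertScaleAbs(cv2.resize(i,None,fx=s,fy=s,interpolation=cv2.INTER_CUBIC),alpha=1.3,beta=15)
a=f(a,3);b=f(b,3);print(a.shape,b.shape)
cv2.imwrite("pics/c3.png",cv2.resize(a,(800,560))); cv2.imwrite("pics/c4.png",b)
E
```

```text
t: 3.78
tool_pos: [0.6633, 0.0336, 0.0971]
tool_rot: [-1.542, -2.737, 0.001]
ft_force: [-0.9, 0.3, -0.2]
grip_width: 0.0132
finger_force: 59.9
t: 4.4
tool_pos: [0.6623, 0.0339, 0.0974]
tool_rot: [2.305, 2.134, -0.003]
ft_force: [0.1, 0.3, -0.6]
grip_width: 0.0134
finger_force: 59.9
(420, 600, 3) (540, 600, 3)
```

View pics/c3.png

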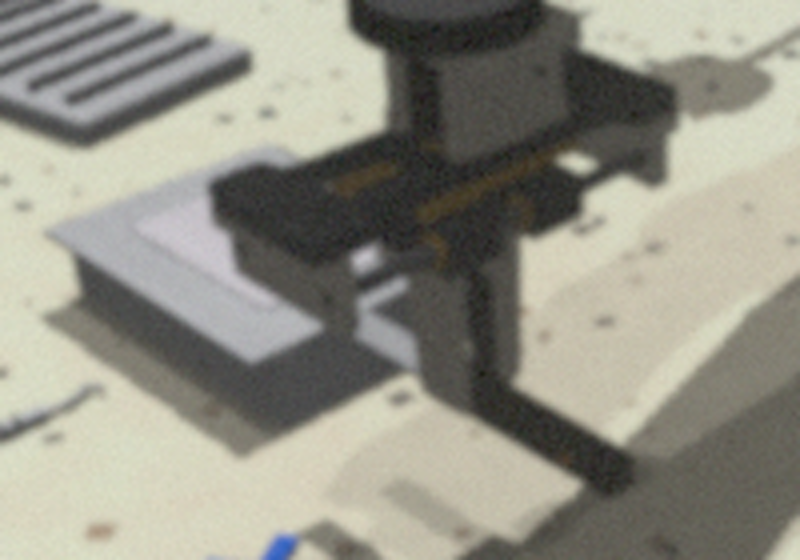

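View pics/c4.png

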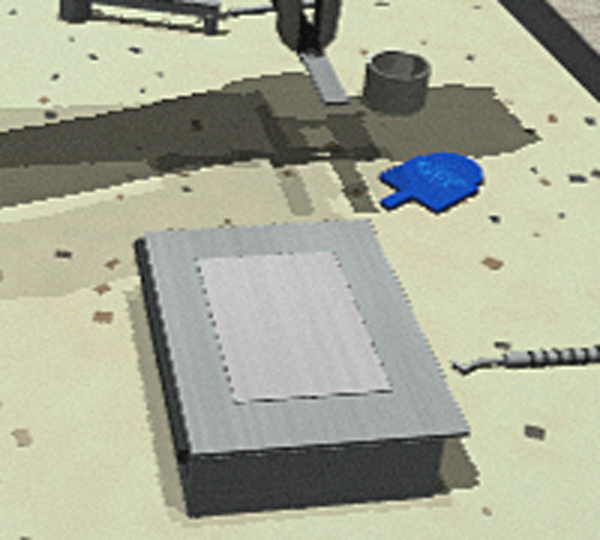

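Scene crop: lip corners (48,235) and (250,365), with the knife held level. Side crop: lid corners (137,238), (375,222), (469,433), (189,455); blade tip (337,102), pointing at −y just outside the lip line.

```bash
python3 - <<'E'
from h import *
d=lambda u,v,z:px("side",240+u/3,170+v/3,z).round(4)[:2]
s=lambda u,v,z:px("scene",120+u/4,120+v/4,z).round(4)[:2]
print("tip side",d(337,102,.101))
for p in [(137,238),(375,222),(469,433),(189,455)]: print("side",d(*p,.049))
print("base",d(190,515,0),d(440,492,0))
print("scene lip",s(48,235,.049),s(250,365,.049),"base",s(268,430,0))
# fit rigid pose of case with both cams
from scipy.optimize import least_squares
obs=[]
H=.049
for uv,c in [((137,238),(.07,-.1)),((375,222),(-.084,-.1)),((469,433),(-.084,.1)),((189,455),(.07,.1))]: obs.append(("side",240+uv[0]/3,170+uv[1]/3,(*c,H)))
for uv,c in [((190,515),(.07,.1)),((440,492),(-.07,.1))]: obs.append(("side",240+uv[0]/3,170+uv[1]/3,(*c,0)))
for uv,c in [((48,235),(-.084,.1)),((250,365),(-.084,-.1))]: obs.append(("scene",120+uv[0]/4,120+uv[1]/4,(*c,H)))
obs.append(("scene",120+268/4,120+430/4,(-.07,-.1,0)))
obs.append(("scene",120+483/4,140+175/4,(.07,-.1,H)))
def w(p,c): a=p[2]; return np.array([p[0]+np.cos(a)*c[0]-np.sin(a)*c[1],p[1]+np.sin(a)*c[0]+np.cos(a)*c[1],c[2]])
r=lambda p:np.concatenate([proj(o[0],w(p,o[3]))-o[1:3] for o in obs])
q=least_squares(r,[.575,-.21,np.pi+.08],loss='soft_l1'); print(q.x,np.degrees(q.x[2])); print(q.fun.reshape(-1,2).round(1))
for n,c in dict(hinge=(.07,0,.045),lip=(-.084,0,.045),lipend=(-.084,-.1,.045),cup=(0,-.063,.045),fork=(0,.068,.045)).items(): print(n,w(q.x,c).round(4))
E
```

```text
tip side [ 0.656  -0.0595]
side [ 0.5022 -0.1235]
side [ 0.6635 -0.1322]
side [ 0.6456 -0.3267]
side [ 0.4922 -0.3161]
base [ 0.4955 -0.3135] [ 0.6383 -0.322 ]
scene lip [ 0.6489 -0.3185] [ 0.6624 -0.1254] base [ 0.6519 -0.1332]
[ 0.57087163 -0.22043554  3.06747937] 175.75362185338088
[[ 2.3 -2.7]
 [-1.6 -1.4]
 [ 0.8 -0.3]
 [ 0.8 -0.6]
 [-0.9  0.8]
 [-2.   1.9]
 [-1.4 -1.3]
 [-0.4 -0.3]
 [ 3.7  0.5]
 [-0.5 -0.2]]
hinge [ 0.5011 -0.2153  0.045 ]
lip [ 0.6546 -0.2267  0.045 ]
lipend [ 0.662  -0.1269  0.045 ]
cup [ 0.5755 -0.1576  0.045 ]
fork [ 0.5658 -0.2882  0.045 ]
```

```bash
python3 -m jog '[[[0.015,0,-0.05],[0,0,0],0],[[0.015,0,-0.095],[0,0,0],0],[[0.015,0,-0.095],[0,0,0],0]]'; python3 -m jog '[[[-0.003,-0.04,0],[0,0,0],0],[[-0.006,-0.08,0],[0,0,0],0],[[-0.009,-0.12,0],[0,0,0],0],[[-0.011,-0.144,0],[0,0,0],0],[[-0.011,-0.144,0],[0,0,0],0]]'; python3 -m jog '[[[0,0,0.008],[0,0,0],0],[[0,0,0.014],[0,0,0],0],[[0,0,0.018],[0,0,0],0],[[0,0,0.022],[0,0,0],0],[[0,0,0.022],[0,0,0],0]]'
```

```text
t: 4.88
tool_pos: [0.6721, 0.0334, 0.0248]
tool_rot: [-2.303, -2.133, 0.006]
ft_force: [-0.0, 0.1, 0.1]
grip_width: 0.0132
finger_force: 59.9
t: 5.5
tool_pos: [0.666, -0.0759, 0.0283]
tool_rot: [2.308, 2.13, 0.001]
ft_force: [0.5, 1.0, -0.5]
grip_width: 0.0133
finger_force: 59.9
t: 6.12
tool_pos: [0.6658, -0.0739, 0.044]
tool_rot: [-2.306, -2.133, -0.0]
ft_force: [0.4, -0.1, -1.7]
grip_width: 0.0135
finger_force: 59.9
```

```bash
python3 -m jog '[[[-0.002,0,0.023],[0,0,0],0],[[-0.008,0.001,0.051],[0,0,0],0],[[-0.019,0.001,0.077],[0,0,0],0],[[-0.033,0.002,0.102],[0,0,0],0],[[-0.051,0.004,0.124],[0,0,0],0]]'; python3 -m jog '[[[-0.021,0.002,0.019],[0,0,0],0],[[-0.044,0.003,0.035],[0,0,0],0],[[-0.070,0.005,0.048],[0,0,0],0],[[-0.097,0.007,0.056],[0,0,0],0],[[-0.125,0.009,0.06],[0,0,0],0]]'
python3 - <<'E'
from h import *
snap("scene","s3"); snap("side","d3")
a=cv2.imread("pics/full_s3.png")[80:290,60:340];b=cv2.imread("pics/full_d3.png")[100:350,180:440]
f=lambda i:cv2.convertScaleAbs(cv2.resize(i,(400,350),interpolation=cv2.INTER_CUBIC),alpha=1.3,beta=15)
cv2.imwrite("pics/c5.png",np.hstack([f(a),f(b)]))
E
```

```text
t: 6.75
tool_pos: [0.6272, -0.0717, 0.1388]
tool_rot: [2.306, 2.131, 0.002]
ft_force: [2.0, -1.0, -2.0]
grip_width: 0.0133
finger_force: 59.9
t: 7.38
tool_pos: [0.5323, -0.0644, 0.1824]
tool_rot: [2.307, 2.132, 0.0]
ft_force: [1.7, -0.3, -0.2]
grip_width: 0.0136
finger_force: 59.9
```

View pics/c5.png

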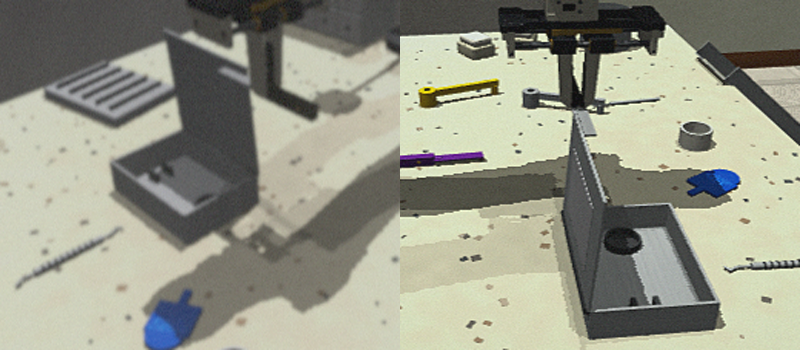

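The lid is nearly upright. The cup (622,240) sits at the world +y end and the fork (645,302) at −y, which confirms my reading of the case. I'll lean the lid further back so the gripper body has room later.

```bash
python3 -m jog '[[[-0.019,0.001,0],[0,0,0],0],[[-0.038,0.003,-0.001],[0,0,0],0],[[-0.057,0.004,-0.0045],[0,0,0],0],[[-0.073,0.005,-0.008],[0,0,0],0],[[-0.073,0.005,-0.008],[0,0,0],0]]';  python3 -m jog '[[[0.04,-0.003,0.01],[0,0,0],0],[[0.08,0.07,0.01],[0,0,0],0],[[0.08,0.14,0],[0,0,0],0],[[0.08,0.18,0],[0,0,0],0],[[0.08,0.18,0],[0,0,0],0]]'
python3 - <<'E'
from h import *
snap("side","d4"); im=cv2.imread("pics/full_d4.png")[80:350,180:480]
cv2.imwrite("pics/c6.png",cv2.convertScaleAbs(cv2.resize(im,None,fx=2.2,fy=2.2,interpolation=cv2.INTER_CUBIC),alpha=1.3,beta=15))
E
```

```text
t: 8.1
tool_pos: [0.4775, -0.0607, 0.1755]
tool_rot: [-2.306, -2.131, 0.002]
ft_force: [0.1, -0.8, -0.4]
grip_width: 0.0133
finger_force: 59.9
t: 8.72
tool_pos: [0.539, 0.0771, 0.1754]
tool_rot: [-2.302, -2.137, 0.0]
ft_force: [0.0, -0.3, -0.3]
grip_width: 0.0135
finger_force: 59.9
```

View pics/c6.png

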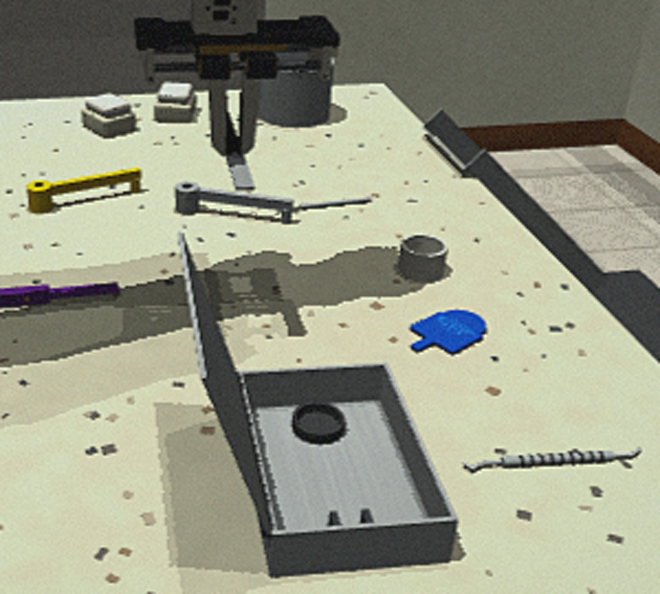

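The lid leans back past upright at about 1.85 rad, the case is open and the knife is clear. Nothing else has moved. Next I lay the knife down.

```bash
python3 -m jog '[[[0.067,0,-0.08],[0,0,0],0],[[0.067,0,-0.15],[0,0,0],0],[[0.067,0,-0.2],[0,0,0],0],[[0.067,0,-0.218],[0,0,0],0],[[0.067,0,-0.218],[0,0,0],0]]'; python3 -m jog '[[[0,0,-0.004],[0,0,0],0],[[0,0,-0.0085],[0,0,0],0],[[0,0,-0.0085],[0,0,0],0]]'
```

```text
t: 9.4
tool_pos: [0.5891, 0.0732, 0.0123]
tool_rot: [-2.308, -2.131, 0.002]
ft_force: [-0.1, 0.1, -0.6]
grip_width: 0.0134
finger_force: 59.9
t: 9.78
tool_pos: [0.5896, 0.0744, 0.0067]
tool_rot: [2.306, 2.132, 0.001]
ft_force: [0.6, 0.1, -0.8]
grip_width: 0.0133
finger_force: 59.9
```

```bash
python3 -m jog '[[[0,0,-0.0015],[0,0,0],0],[[0,0,-0.0015],[0,0,0],30],[[0,0,-0.0015],[0,0,0],50],[[0,0,-0.0015],[0,0,0],60],[[0,0,-0.0015],[0,0,0],60]]'; python3 -m jog '[[[0,0,0.06],[0,0,0],60],[[0,0,0.14],[0,0,0],60],[[0,0,0.22],[0,0,0.2],60],[[0,0.05,0.285],[0,0,0.4],80],[[0,0.1,0.285],[0,0,0.6],100]]';  python3 -m jog '[[[-0.04,0.08,0],[0,0,0.2],100],[[-0.04,0.15,0],[0,0,0.4],100],[[-0.04,0.184,0],[0,0,0.6],100],[[-0.04,0.184,0],[0,0,0.8],100],[[-0.04,0.184,0],[0,0,0.95],100]]'; python3 -m jog '[[[0,0,0],[0,0,0],100]]'
python3 - <<'E'
from h import *
snap("wrist","w2",None,1.4)
E
```

```text
t: 10.4
tool_pos: [0.5892, 0.0742, 0.0048]
tool_rot: [-2.307, -2.132, 0.0]
ft_force: [0.1, -1.0, 0.8]
grip_width: 0.0487
finger_force: 0.0
t: 11.02
tool_pos: [0.5913, 0.1502, 0.2233]
tool_rot: [1.738, 2.611, 0.009]
ft_force: [0.6, 0.2, 0.2]
grip_width: 0.0713
finger_force: 0.0
t: 11.65
tool_pos: [0.5589, 0.2876, 0.2184]
tool_rot: [-0.665, -3.07, 0.001]
ft_force: [-1.1, 0.2, -0.4]
grip_width: 0.093
finger_force: 0.0
t: 11.78
tool_pos: [0.5592, 0.287, 0.2184]
tool_rot: [-0.675, -3.068, 0.0]
ft_force: [0.4, -0.0, -0.4]
grip_width: 0.0929
finger_force: 0.0
```

View pics/w2.png

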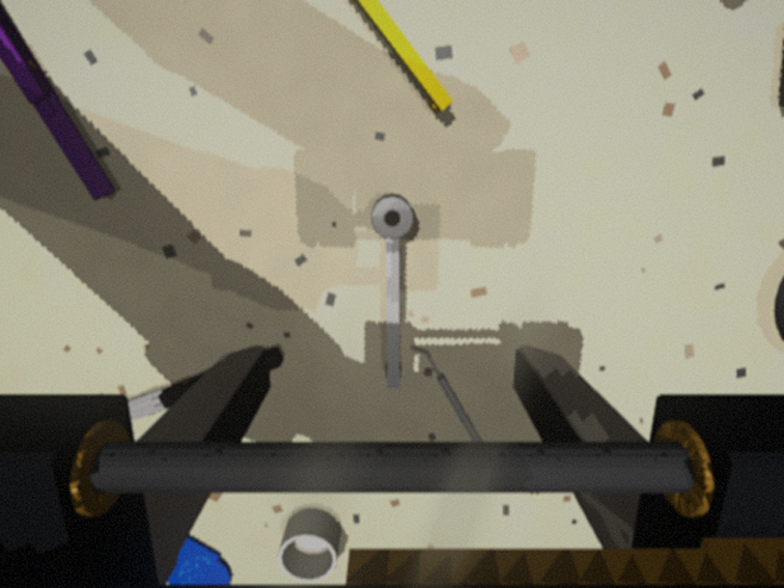

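Wrist view: boss centre (392,217), bar running straight down to the foot end (393,387), aligned with the tool. The probe starts at (418,347), well away from the grasp point. The knife lies at lower left.

```bash
python3 - <<'E'
from h import *
S=lambda u,v,z: px("wrist",u/1.4,v/1.4,z)[:2]
b=S(392,217,.034); f=S(393,387,.032); d=(f-b)/np.linalg.norm(f-b); o=b+.036*d
s=manip.sense(); print(b,f,np.linalg.norm(f-b),np.degrees(np.arctan2(d[1],d[0])),"origin",o,"TCP",s["tool_pos"]); r=s["tool_rot"]; print(2*np.degrees(np.arctan2(r[1],r[0]))%360-180)
print((o-np.array(s["tool_pos"])[:2])/.75, "knife",S(137,405,.01),S(160,398,.012))
E
```

```text
[0.52655836 0.30359041] [0.6518916  0.24651352] 0.13771779774425233 -24.484566469776155 origin [0.55932098 0.28867027] TCP [0.55920257 0.2869441  0.2184999 ]
-24.91635034270479
[0.00015788 0.00230157] knife [0.58350355 0.0313945 ] [0.58567838 0.05473998]
```

```bash
python3 -m jog '[[[0,0.002,-0.08],[0,0,0.01],50],[[0,0.002,-0.16],[0,0,0.01],45],[[0,0.002,-0.24],[0,0,0.01],45],[[0,0.002,-0.283],[0,0,0.01],45],[[0,0.002,-0.283],[0,0,0.01],45]]'; python3 -m jog '[[[0,0,0],[0,0,0],0],[[0,0,0],[0,0,0],0],[[0,0,0],[0,0,0],0],[[0,0,0],[0,0,0],0],[[0,0,0],[0,0,0],0]]' 60;  python3 -m jog '[[[0,0,0.0],[0,0,0],0],[[0,0,0.03],[0,0,0],0],[[0,0,0.1],[0,0,0],0],[[0,0,0.18],[0,0,0],0],[[0,0,0.18],[0,0,0],0]]' 60
python3 - <<'E'
from h import *
snap("wrist","w3"); snap("side","d5"); s=manip.sense(); print(s["tool_pos"],s["ft_force"],s["wrist_torque"],s["tool_rot"])
E
```

```text
t: 12.45
tool_pos: [0.5583, 0.2884, 0.0045]
tool_rot: [-0.663, -3.069, 0.004]
ft_force: [-0.2, 0.8, 0.5]
grip_width: 0.0476
finger_force: 0.0
t: 13.08
tool_pos: [0.5595, 0.2885, 0.0072]
tool_rot: [0.662, 3.07, 0.0]
ft_force: [-1.5, -1.3, 7.5]
grip_width: 0.0093
finger_force: 60.0
t: 13.7
tool_pos: [0.5613, 0.29, 0.1458]
tool_rot: [0.661, 3.066, 0.008]
ft_force: [-0.1, -0.3, -3.7]
grip_width: 0.0094
finger_force: 60.0
[0.55908068 0.28832278 0.14141203] [ 0.22177785 -0.5335838  -3.22678366] [ 0.04331636 -0.05074892 -0.0297665 ] [6.61580723e-01 3.07069242e+00 2.57766048e-05]
```

```bash
python3 - <<'E'
from h import *
from scipy.optimize import least_squares
c6=lambda u,v:(180+u/2.2,80+v/2.2)
R=.045
A=[("side",*c6(388,366),(-.07,-.1,R)),("side",*c6(457,520),(-.07,.1,R)),("side",*c6(270,533),(.07,.1,R)),("side",*c6(319,423),(0,-.063,.016)),
("side",*c6(350,514),(0,.068,.018))]
H=.049
B=[("side",240+u/3,170+v/3,(*c,H)) for (u,v),c in [((137,238),(.07,-.1)),((375,222),(-.084,-.1)),((469,433),(-.084,.1)),((189,455),(.07,.1))]]
C=[("scene",120+48/4,120+235/4,(-.084,.1,H)),("scene",120+250/4,120+365/4,(-.084,-.1,H)),("scene",120+483/4,140+175/4,(.07,-.1,H))]
def w(p,c): a=p[2]; return np.array([p[0]+np.cos(a)*c[0]-np.sin(a)*c[1],p[1]+np.sin(a)*c[0]+np.cos(a)*c[1],c[2]])
for n,o in(("open",A),("side",B),("scene",C),("all",A+B+C)):
    q=least_squares(lambda p:np.concatenate([proj(x[0],w(p,x[3]))-x[1:3] for x in o]),[.57,-.22,np.pi-.07],loss='soft_l1')
    print(n,q.x.round(4),np.degrees(q.x[2]).round(2),"cup",w(q.x,(0,-.063,R))[:2].round(4),"orig",w(q.x,(0,-.027,R))[:2].round(4)); print(abs(q.fun).reshape(-1,2).max(1).round(1))
E
```

```text
open [ 0.57   -0.2198  3.0592] 175.28 cup [ 0.5752 -0.157 ] orig [ 0.5723 -0.1929]
[1.8 0.2 0.2 3.  3.5]
side [ 0.5687 -0.2225  3.0696] 175.87 cup [ 0.5733 -0.1596] orig [ 0.5707 -0.1955]
[1.9 2.4 0.7 0.6]
scene [ 0.571  -0.2177  3.0634] 175.52 cup [ 0.5759 -0.1549] orig [ 0.5731 -0.1908]
[1.1 0.2 0.3]
all [ 0.5697 -0.2205  3.0631] 175.5 cup [ 0.5746 -0.1577] orig [ 0.5718 -0.1936]
[1.7 0.4 0.6 2.8 3.8 2.7 1.9 0.1 0.6 1.7 0.6 0.3]
```

```bash
python3 -m jog '[[[0.003,-0.05,0.01],[0,0,-0.15],0],[[0.006,-0.11,0.02],[0,0,-0.33],0],[[0.01,-0.17,0.02],[0,0,-0.51],0],[[0.013,-0.23,0.02],[0,0,-0.68],0],[[0.017,-0.28,0.02],[0,0,-0.85],0]]';python3 -m jog '[[[0,-0.06,0],[0,0,-0.18],0],[[0,-0.12,0],[0,0,-0.36],0],[[0,-0.18,0],[0,0,-0.53],0],[[0,-0.24,0],[0,0,-0.64],0],[[0,-0.29,0],[0,0,-0.71],0]]';python3 -m jog '[[[0,-0.04,0],[0,0,0],0],[[0,-0.065,0],[0,0,0],0],[[0,-0.072,-0.02],[0,0,0],0],[[0,-0.072,-0.045],[0,0,0],0],[[0,-0.072,-0.045],[0,0,0],0]]'
python3 - <<'E'
from h import *
a=np.mean([ (snap("side","d6"),manip.sense()["tool_pos"])[1] for _ in range(5)],0); s=manip.sense(); r=s["tool_rot"]; print(a,2*np.degrees(np.arctan2(r[1],r[0]))%360-180,r[2],s["ft_force"],s["t"])
E
```

```text
t: 14.42
tool_pos: [0.5706, 0.0764, 0.1542]
tool_rot: [-1.637, -2.679, 0.005]
ft_force: [0.3, 0.1, -3.2]
grip_width: 0.0092
finger_force: 60.0
t: 15.05
tool_pos: [0.5705, -0.1405, 0.1541]
tool_rot: [-2.308, -2.127, 0.005]
ft_force: [0.2, 1.0, -3.0]
grip_width: 0.0094
finger_force: 60.0
t: 15.68
tool_pos: [0.5708, -0.1909, 0.1202]
tool_rot: [-2.302, -2.132, 0.003]
ft_force: [-0.2, 0.6, -3.4]
grip_width: 0.0097
finger_force: 60.0
[ 0.57205691 -0.1918588   0.12236695] -94.46184017623307 0.0007667131831610053 [ 0.25687443  0.34855369 -4.00873414] 15.925
```

```bash
python3 -m jog '[[[0,-0.002,-0.015],[0,0,0],0],[[0,-0.002,-0.0285],[0,0,0],0],[[0,-0.002,-0.0285],[0,0,0],0],[[0,-0.002,-0.0285],[0,0,0],0],[[0,-0.002,-0.0285],[0,0,0],0]]'
python3 - <<'E'
from h import *
P=[]
for i in range(5): im=snap("wrist","w4"); P.append(manip.sense()["tool_pos"])
p=np.mean(P,0); s=manip.sense(); r=s["tool_rot"]; print(p,2*np.degrees(np.arctan2(r[1],r[0]))%360-180,s["t"])
y=np.radians(-94.46); d=np.array([np.cos(y),np.sin(y),0]); z=p[2]-.006
o=np.array([p[0],p[1],z]); b=o-.036*d+[0,0,.034]
print("pred boss top",proj("wrist",b),"radius",np.linalg.norm(proj("wrist",b+.016*np.array([-d[1],d[0],0]))-proj("wrist",b)))
g=cv2.medianBlur(cv2.cvtColor(im,cv2.COLOR_BGR2GRAY),3)
c=cv2.HoughCircles(g,cv2.HOUGH_GRADIENT,1.2,20,param1=80,param2=22,minRadius=5,maxRadius=50); print(c[0][:6] if c is not None else None)
# case pose seen in open wrist view
for n,q in dict(cup=(.5748,-.1575,.016),rim=(.6457,-.1255,.045)).items(): print(n,proj("wrist",q))
E
```

```text
t: 16.55
tool_pos: [0.5722, -0.1943, 0.1014]
tool_rot: [2.307, 2.132, 0.0]
ft_force: [0.1, -0.5, -2.8]
grip_width: 0.0093
finger_force: 60.0
[ 0.57212644 -0.19428903  0.10147687] -94.49541343566314 16.8
pred boss top [279.59628458 214.40943548] radius 37.792119848674304
[[313.80002  162.6       47.96    ]
 [281.40002  166.20001   33.440002]
 [281.40002  209.40001   38.72    ]
 [339.       155.40001   47.96    ]
 [325.80002  262.2       36.08    ]
 [233.40001  251.40001   49.280003]]
cup [279.35762034 170.28273791]
rim [387.14290037 118.44104036]
```

The boss and cup circles show the same ~4–5 px offset from prediction, so the boss is centred over the cup to within a millimetre or so. Next I check that the lever is level, using line segments in the side view.

```bash
python3 - <<'E'
from h import *
y=np.radians(-94.5); d=np.array([np.cos(y),np.sin(y),0]); o=np.array([.5721,-.1943,.0955])
n=np.array([-d[1],d[0],0])
for cam in("side","scene"):
    im=snap(cam,"f_"+cam); g=cv2.cvtColor(im,cv2.COLOR_BGR2GRAY)
    sg=cv2.createLineSegmentDetector().detect(cv2.resize(g,None,fx=2,fy=2,interpolation=cv2.INTER_CUBIC))[0][:,0]/2
    for zz in(.018,.032):
      for s in(-.005,.005):
        a=proj(cam,o+.01*d+[0,0,zz]+s*n); b=proj(cam,o+.1*d+[0,0,zz]+s*n); t=(b-a)/np.linalg.norm(b-a)
        print(cam,zz,s,a.round(1),b.round(1),np.degrees(np.arctan2(t[1],t[0])).round(1))
    # what a 3 degree tilt does
    b2=proj(cam,o+.1*d+[0,0,.032+.09*np.tan(.0524)]+.005*n);print("3deg tilt end shift",(b2-b).round(1))
    lo=np.minimum(a,b)-12; hi=np.maximum(a,b)+12
    for q in sg:
        q=q.reshape(2,2); v=q[1]-q[0]; L=np.linalg.norm(v)
        if L>9 and (q>lo).all() and (q<hi).all(): print("  seg",q.round(1).tolist(),(np.degrees(np.arctan2(v[1],v[0]))).round(1))
E
```

```text
side 0.018 -0.005 [331.1 243.1] [342.9 276.4] 70.5
side 0.018 0.005 [336.7 242.8] [349.1 276. ] 69.5
side 0.032 -0.005 [331.7 236.5] [343.7 269.4] 70.0
side 0.032 0.005 [337.3 236.3] [349.9 269.1] 69.0
3deg tilt end shift [ 0.3 -2.4]
  seg [[328.3999938964844, 263.0], [337.70001220703125, 268.20001220703125]] 29.5
  seg [[346.8999938964844, 263.8999938964844], [339.3999938964844, 243.8000030517578]] -110.6
  seg [[332.79998779296875, 242.60000610351562], [343.1000061035156, 270.79998779296875]] 70.0
  seg [[342.70001220703125, 246.10000610351562], [354.70001220703125, 245.10000610351562]] -4.7
  seg [[346.70001220703125, 227.6999969482422], [342.79998779296875, 245.60000610351562]] 102.3
  seg [[330.0, 239.6999969482422], [330.3999938964844, 230.3000030517578]] -87.5
scene 0.018 -0.005 [190.5 154.7] [167.1 142.7] -152.7
scene 0.018 0.005 [186.6 156.2] [163.3 144. ] -152.3
scene 0.032 -0.005 [189.8 148.8] [166.2 137. ] -153.2
scene 0.032 0.005 [185.9 150.2] [162.4 138.2] -152.9
3deg tilt end shift [-0.3 -2. ]
  seg [[180.89999389648438, 152.6999969482422], [170.89999389648438, 147.1999969482422]] -151.0
  seg [[173.3000030517578, 130.3000030517578], [161.6999969482422, 135.10000610351562]] 157.6
  seg [[163.0, 138.6999969482422], [178.10000610351562, 146.60000610351562]] 27.7
```

The edges match a level lever at the predicted place: 70.0° against 70.0° in the side view, and 27.7° against 27.1° in the scene view, so tilt is under 1°. Handing in.

```bash
python3 -c "
from station import manip
print(manip.job_done())"
```

```text
the job is handed in; nothing more can be done
None
```

I handed the job in at about 17 s of the 62 s limit: the lid is levered open and leaning back, the knife is on the counter clear of the case, and the lever is held still and level about 5 cm above the rim, boss over the cup and foot over the fork; I checked the lever by measurement only, not with a final look, and the lip faced world +x, not +y as the text says.

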